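# Index the chocolate egg one notch towards the airbrush

## Task

The chocolate egg on the indexing slide is ready for its next coat. Pull the slide's spring knob up, move the carriage one notch towards the stand that holds the airbrush (not towards the fan), and let the knob go so that its pin snaps fully down into that next notch. Keep the egg standing in its cradle.

Things in the scene. Friction and masses are not known exactly. Their poses are not given: they have to be found in the camera images.
- knob (a point): Centre of the spring index knob, the only knob: an upright black knurled cylinder, 28 mm across, 32 mm high, 108 mm above the table when down, on the narrow tongue of the aluminium carriage on the robot's side. Below it a 22 mm collar starts 7 mm under the knob; the plate lies 46 mm below this point. Axes: y along the rods (the carriage's travel), x level towards the egg, z up. Moves with the carriage.
- plunger (a joint): How far the knob is pulled straight up, in m: 0 = pin fully down in a notch, 0.030 = upper stop. The pin clears the notched bar from 0.018 up; 0.024 is a good height. A spring pulls it back down: 6 N at 0, 10 N at 0.025. The knob does not turn.
- carriage (a joint): Carriage position along the rods, in m, growing along the knob's y axis. Five notches, 50 mm apart: -0.100, -0.050, 0, 0.050, 0.100; it starts in the middle one. Pin down: held with about 2 mm of play; pin up: slides easily (1 N). Notches widen upwards: a pin let go within 15 mm of a notch's middle slides in by itself. The slide is fixed to the table.
- airbrush (a point): Point on the airbrush stand's axis, 100 mm above the table: round dark foot 90 mm across, thin steel post 174 mm high, a slim steel airbrush hung upright beside it (213 mm to its top). Fixed, about 235 mm from the slide's middle, at either end of the slide; the fan stand is at the other end.
- fan (a point): Point on the axis of the fan stand, 100 mm above the table: the same dark foot, bearing a small round wire-caged fan 120 mm across, 185 mm to its top. Fixed, at the end of the slide away from the airbrush.
- egg_mid (a point): Centre of the loose chocolate egg, half-way up: dark brown, 88 mm high, 60 mm across, on a round foot of 56 mm, 100 to 210 g. It stands in a low white four-sided cradle (rim 6 mm high) on the carriage, 125 mm from the knob on the side away from the robot. Its z axis points up.
Not all that is in view belongs to the job. What is shaped like the part that bears egg_mid but yellow is not meant.

How it is judged:
By the outcome, as a careful person would: the job done as asked, in the order asked, and still so for the second after the job is handed in, with the robot touching nothing.
It also fails if it takes over 32 s, if anything falls off the work surface, if the arm or the gripper's body presses on something with over 40 N, if the wrist force passes 120 N, or if a joint passes its speed limit or range.

## Robot

A 6-joint arm with a two-finger parallel gripper is mounted at the origin on the work surface. World frame = base frame: x ahead of the robot, y to its left, z up, the work surface at z = 0. Lengths are in m, angles in rad, forces in N, time in s.
With the tool pointing down it reaches from about 0.35 to 0.775 m from the base axis. Payload 7.3 kg.
Tool frame: the origin (TCP) lies on the centre line of the jaws, within the pads' length; the fingertips stand 17 mm ahead of it and the grasp point (between the pads) lies 2 mm behind it (robot.tip_extent is the distance from the TCP to the fingertips, in m); z points along the fingers, y is the line along which they close (so a half turn about z gives the same grasp; the last joint's range is limited). The gripper opens to 92 mm and grips with 3 to 60 N. Pads are 19 mm wide; open, the fingers measure 130 mm over their backs; the gripper's body (75 mm by 190 mm) begins 47 mm behind the grasp point.
Start: joints at [-0.146, 0.342, 1.524, -0, 1.275, -0.146], TCP at [0.525, 0, 0.244] pointing down, gripper open.
Joint ranges: [-2.53, 2.53], [-0.77, 2.02], [0.04, 2.7], [-1, 4.14], [0.28, 2.66], [-3.11, 3.11]. Speed limits (rad/s): [2.57, 2.57, 3.14, 3.14, 3.14, 3.14].

## Interface

Orientations are given as [roll, pitch, yaw] about the fixed x, y, z axes, in that order (R = Rz(yaw) Ry(pitch) Rx(roll)).
In Python, from cell import robot gives the robot as it stands.
- The arm moves only by the tool step_arm, never from a script. Its argument "motion" is a list of rows, each a list of 2 entries, a list of its own where there are three numbers: the shift along the tool's x, y, z in units of 60 mm (1.0 is 60 mm), then the turn about the tool's z in rad. In form: [[[x, y, z], spin], ...]. A call has 1 to 10 rows; each row is the pose to reach, as a shift and turn from the pose commanded when the call began, along the tool's axes at that moment; what a row does not reach only later rows make up. A row lasts 1/8 s, in which the tool goes at most 62.5 mm and 10.7 degrees, less where a joint would pass 70% of its speed; a pose out of reach is approached as far as the arm can. A call with a gripper value outside its range is refused whole. "hand" is the closure in counts, from 0 (fully open) to 255 (shut), set as the call begins (left out, the last holds). The fingers move at their own pace and stop on an object; "squeeze" is the grip in N (left out, the last holds). Time passes only in rows, so rows that repeat a pose let the fingers close. It gives the time, the measured TCP pose, the force, the opening and the grip force at its end, in the units of the state.
- robot.observe(): the state, without advancing time (a new reading comes with each control period).
- robot.read_camera(name): name is "scene" or "side" or "wrist"; returns a dict with "pixels" (480x640x3 uint8, red, green, blue), "intrinsics" (3x3 intrinsics, pixels), "xyz" and "rotation" of the camera in the world; the wrist camera has in their place "T_tool_cam" (4x4, takes a point from camera to tool coordinates, whose origin is the TCP and whose axes are the flange's). Camera axes: x right, y up, looking along -z (the intrinsics and any distortion apply to the point x, -y, -z); pixel columns grow to the right and rows downward; lengths in m; the calibration is good to about 2 mm. A picture is of the moment at which its call begins: read the wrist's pose just before it. There is no depth.
- robot.hand_in(): hands the job in; it is judged then, once.
The state is a dict: "time": time; "qpos": joint angles; "qvel": joint speeds; "joint_efforts": joint torques, N m; "tool_pos": TCP position; "tool_rot": TCP orientation; "contact_force": force on the tool from outside, world axes, zero at the start; "torque": the same for the moment, N m; "opening": finger opening in m; "grip_force": force on a finger pad.
Only numpy, scipy, OpenCV 4.12 (cv2) and the standard library are available. Lean on these libraries where they do the work, as an engineer would, in place of code of your own. Each camera call takes 0.05 s, during which the arm holds its last target. There are 200 camera calls.

## Working session

There is one attempt and no reset: what is moved stays moved. The work goes in short steps, Python scripts to look and compute and a tool call to move; the robot and the scene stay as the last step left them, time stands still between calls to the robot, and variables do not carry over. Pictures are saved under pics/ and viewed, at most 10 in all, crops included, and the job is handed in when it is done.

Besides the shell and the picture viewer there is one more tool, called after ">>>" in YAML: its name, and indented under it one key for each argument. step_arm: Moves the arm, as the interface text tells. Its arguments: {"type":"object","properties":{"motion":{"type":"array"},"hand":{"type":"number"},"squeeze":{"type":"number"}},"required":["motion"]}

```bash
mkdir -p pics
cat > h.py <<'E'
import numpy as np, cv2
from cell import robot
from scipy.spatial.transform import Rotation as R
def cam(n):
    s=robot.observe(); c=robot.read_camera(n); K=np.array(c["intrinsics"])
    if n=="wrist":
        T=np.array(c["T_tool_cam"]); Rt=R.from_euler('xyz',s["tool_rot"]).as_matrix()
        p=np.array(s["tool_pos"])+Rt@T[:3,3]; r=Rt@T[:3,:3]
    else: p=np.array(c["xyz"]); r=np.array(c["rotation"])
    return c["pixels"],K,p,r,c
def ray(K,r,u,v):
    d=np.linalg.inv(K)@[u,v,1]; d=r@(d*[1,-1,-1]); return d/np.linalg.norm(d)
def plane(K,p,r,u,v,z):
    d=ray(K,r,u,v); return p+d*(z-p[2])/d[2]
def save(n,im): cv2.imwrite("pics/"+n,im[:,:,::-1])
E
python3 - <<'E'
from h import *
for n in("scene","side","wrist"):
    im,K,p,r,c=cam(n); save(n+"0.png",im); print(n,c.keys(),p.round(3),r.round(3).tolist(),K.tolist())
s=robot.observe();print(s)
E
```

```text
scene dict_keys(['pixels', 'intrinsics', 'xyz', 'rotation']) [1.163 0.137 0.803] [0.612, 0.0, 1.755] [[447.56827613321724, 0.0, 315.7750325101274], [0.0, 447.56827613321724, 243.18795060226392], [0.0, 0.0, 1.0]]
side dict_keys(['pixels', 'intrinsics', 'xyz', 'rotation']) [ 0.31  -0.386  0.658] [0.769, -0.012, -0.683] [[458.40369054109385, 0.0, 321.27181600010147], [0.0, 458.40369054109385, 248.31908714885793], [0.0, 0.0, 1.0]]
wrist dict_keys(['pixels', 'intrinsics', 'T_tool_cam']) [0.524 0.07  0.385] [[1.0, -0.001, 0.001], [0.001, 0.964, 0.264], [-0.001, -0.264, 0.964]] [[417.6772581486836, 0.0, 313.63892554286406], [0.0, 417.6772581486836, 239.7342823620137], [0.0, 0.0, 1.0]]
{'time': 0.15, 'qpos': array([-1.45999291e-01,  3.42554110e-01,  1.52477307e+00,  1.29652533e-05,
        1.27540436e+00, -1.46000717e-01]), 'qvel': array([ 0.00078008, -0.00442427, -0.00399962, -0.00104638,  0.000461  ,
        0.00109719]), 'joint_efforts': array([ 7.52666965e-04, -4.31470585e+01, -2.44352603e+01,  7.18239485e-02,
        5.38185902e-02, -1.32920518e-04]), 'tool_pos': array([5.24724089e-01, 6.69768356e-05, 2.43217612e-01]), 'tool_rot': array([-3.14046770e+00, -1.77954505e-04,  1.57079387e+00]), 'contact_force': array([-0.16997126,  0.80901563, -0.7424481 ]), 'torque': array([ 0.01485149, -0.0560857 , -0.00920371]), 'grip_force': 0.0, 'opening': 0.09172101970884798}
```

View pics/scene0.png

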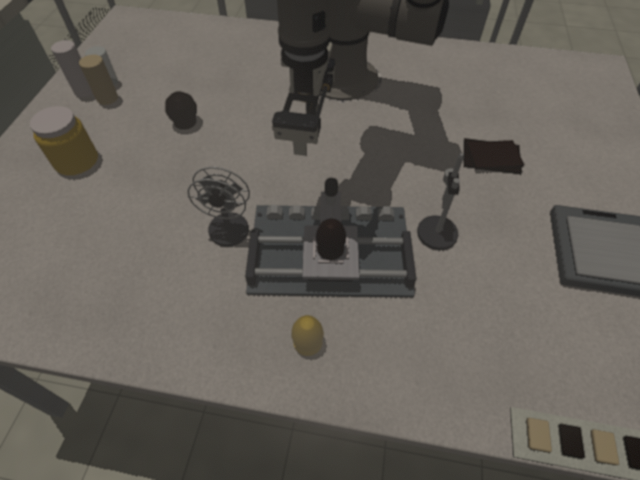

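View pics/side0.png

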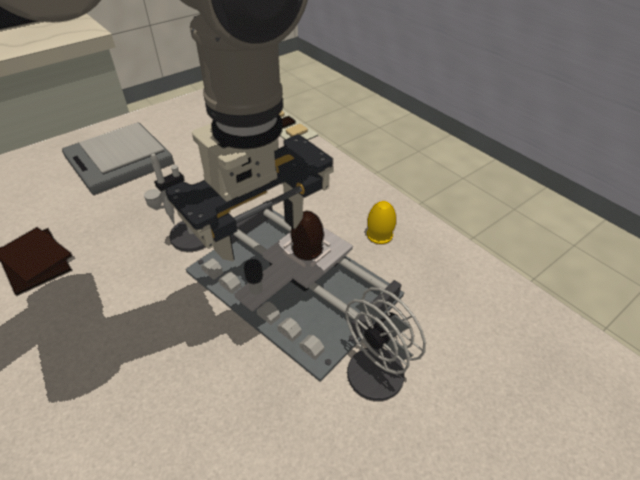

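View pics/wrist0.png

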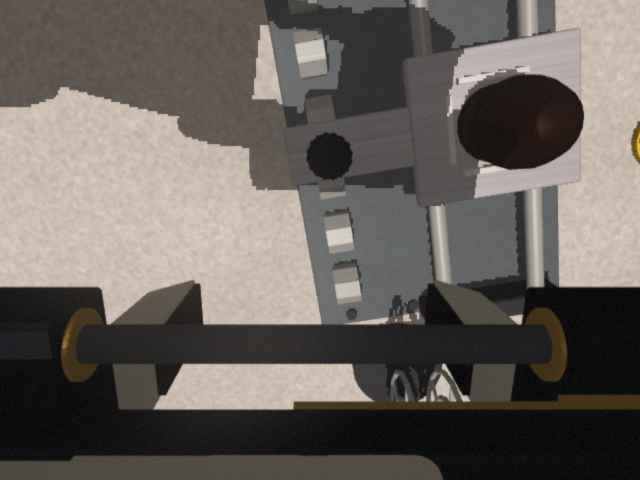

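The wrist view shows the knob at (329,156) and the egg at (520,120). The fan is at the bottom, on the −y side. The scene view puts the airbrush at (438,232), at the slide's other end (+y), and the side view agrees. The notch blocks at (311,52), (340,232) and (346,285) give the rod direction.

```bash
cat >> h.py <<'E'
def fix(r): return R.from_euler('xyz',r).as_matrix() if np.shape(r)==(3,) else r
E
python3 - <<'E'
from h import *
im,K,p,r,c=cam("wrist")
m=(im.max(2)<40).astype(np.uint8); m[:, :300]=0; m[:,360:]=0; m[:125]=0; m[190:]=0
m=cv2.morphologyEx(m,cv2.MORPH_OPEN,np.ones((7,7)))
cs,_=cv2.findContours(m,0,2); cc=max(cs,key=cv2.contourArea); (u,v),rad=cv2.minEnclosingCircle(cc); print(u,v,rad)
print("knob",plane(K,p,r,u,v,.124))
a=plane(K,p,r,311,52,.04);b=plane(K,p,r,346,285,.04);d=a-b;print("blocks",a,b,np.degrees(np.arctan2(d[1],d[0])))
# carriage plate edge near robot of egg: (404,60)-(419,205), plate top .062
a=plane(K,p,r,404,60,.062);b=plane(K,p,r,419,205,.062);d=a-b;print("plate",np.degrees(np.arctan2(d[1],d[0])))
# rod
a=plane(K,p,r,527,10,.05);b=plane(K,p,r,535,280,.05)
print("egg",plane(K,p,r,515,122,.11))
for n,u,v in(("scene",332,181),("side",253,265)):
    im,K,p,r,c=cam(n); print(n,plane(K,p,fix(r),u,v,.124))
im,K,p,r,c=cam("scene");r=fix(r);print("airfoot",plane(K,p,r,438,232,.01),"fanfoot",plane(K,p,r,229,229,.01))
E
```

```text
329.0 155.71249389648438 23.07784652709961
knob [0.53307362 0.05221465 0.124     ]
blocks [0.52153793 0.12405123 0.04      ] [ 0.55221826 -0.06565456  0.04      ] 99.18666590065793
plate 99.6148658894834
egg [0.6510856  0.07229886 0.11      ]
scene [0.53371309 0.05325827 0.124     ]
side [0.53433775 0.04867473 0.124     ]
airfoot [0.53568899 0.29381873 0.01      ] fanfoot [ 0.6121246  -0.16166618  0.01      ]
```

>>> step_arm:
  motion:
    - [[0.2,0.03,0],0.18]
    - [[0.4,0.06,0],0.36]
    - [[0.6,0.1,0.1],0.54]
    - [[0.8,0.14,0.2],0.72]
    - [[0.87,0.14,0.4],0.9]
    - [[0.87,0.14,0.6],1.08]
    - [[0.87,0.14,0.8],1.25]
    - [[0.87,0.14,0.8],1.405]
    - [[0.87,0.14,0.8],1.405]
    - [[0.87,0.14,0.8],1.405]
  hand: 0

```text
time: 1.6
tool_pos: [0.5335, 0.0522, 0.1959]
tool_rot: [3.142, -0.0, 0.169]
contact_force: [0.8, -0.1, -0.0]
opening: 0.092
grip_force: 0.0
```

Run:
```python
from h import *
im,K,p,r,c=cam("wrist"); save("w1.png",im)
s=robot.observe(); print(s["time"],s["tool_pos"],s["tool_rot"],s["contact_force"],p)
q=np.array([.5335,.0522,.124])-p; q=r.T@q*[1,-1,-1]; q=K@q; print("expected knob px",q/q[2])
```

```text
1.65 [0.53350714 0.05222574 0.19592942] [ 3.14148415e+00 -4.60364120e-04  1.68270856e-01] [-0.39022175  0.35471214 -0.35016277] [0.60236647 0.06337788 0.3374457 ]
expected knob px [312.28251829 260.3530187    1.        ]
```

View pics/w1.png

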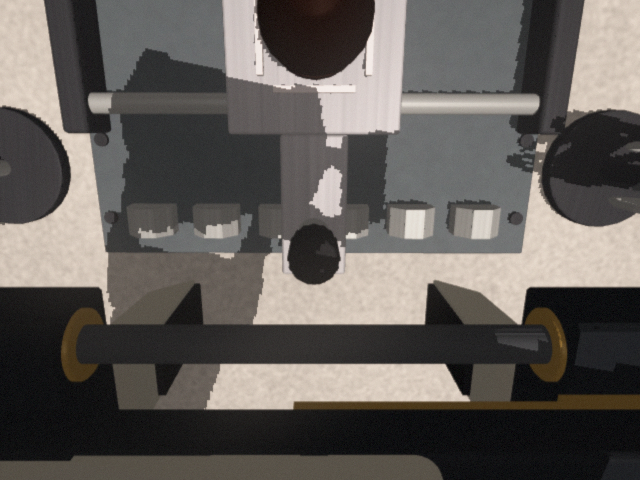

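The knob's top disc is centred at about (314,257), within 3 px of the expected spot. The rods lie level in the picture. The airbrush foot is at the left (20,165), so tool −y leads towards it. Next I descend and grip.

>>> step_arm:
  motion:
    - [[0,0,0.4],0]
    - [[0,0,0.8],0]
    - [[0,0,1.1],0]
    - [[0,0,1.3],0]
    - [[0,0,1.48],0]
    - [[0,0,1.48],0]
    - [[0,0,1.48],0]

```text
time: 2.52
tool_pos: [0.5338, 0.0522, 0.1075]
tool_rot: [3.141, -0.001, 0.166]
contact_force: [0.5, -0.3, -0.6]
opening: 0.0918
grip_force: 0.0
```

>>> step_arm:
  motion:
    - [[0,0,0],0]
    - [[0,0,0],0]
    - [[0,0,0],0]
    - [[0,0,0],0]
    - [[0,0,0],0]
    - [[0,0,0],0]
    - [[0,0,0],0]
    - [[0,0,0],0]
  hand: 255
  squeeze: 40

```text
time: 3.52
tool_pos: [0.5334, 0.0522, 0.1069]
tool_rot: [3.142, -0.0, 0.166]
contact_force: [0.6, -0.2, 0.3]
opening: 0.0273
grip_force: 40.0
```

Gripped at 27 mm. Next I lift 24 mm.

>>> step_arm:
  motion:
    - [[0,0,-0.08],0]
    - [[0,0,-0.16],0]
    - [[0,0,-0.24],0]
    - [[0,0,-0.32],0]
    - [[0,0,-0.4],0]
    - [[0,0,-0.4],0]
    - [[0,0,-0.4],0]

```text
time: 4.4
tool_pos: [0.5334, 0.0522, 0.1308]
tool_rot: [-3.142, 0.0, 0.166]
contact_force: [3.0, 0.2, -10.1]
opening: 0.0274
grip_force: 40.0
```

The pull is 10 N, which matches the spring at 24 mm, so the knob hasn't slipped. Next I move towards the airbrush (tool −y) gently.

>>> step_arm:
  motion:
    - [[0,-0.02,0],0]
    - [[0,-0.07,0],0]
    - [[0,-0.15,0],0]
    - [[0,-0.25,0],0]
    - [[0,-0.36,0],0]
    - [[0,-0.47,0],0]
    - [[0,-0.58,0],0]
    - [[0,-0.68,0],0]
    - [[0,-0.76,0],0]
    - [[0,-0.81,0],0]

```text
time: 5.65
tool_pos: [0.5253, 0.1005, 0.1309]
tool_rot: [-3.142, 0.0, 0.166]
contact_force: [1.4, -1.6, -10.0]
opening: 0.0276
grip_force: 40.0
```

>>> step_arm:
  motion:
    - [[0,-0.023,0],0]
    - [[0,-0.023,0],0]
    - [[0,-0.023,0],0]
    - [[0,-0.023,0],0]

```text
time: 6.15
tool_pos: [0.5251, 0.1016, 0.1309]
tool_rot: [-3.141, 0.0, 0.166]
contact_force: [1.8, 1.5, -10.3]
opening: 0.0274
grip_force: 40.0
```

Run:
```python
from h import *
im,K,p,r,c=cam("wrist"); im2=cam("side")[0]; save("m.png",np.vstack([cv2.resize(im,(400,300)),cv2.resize(im2,(400,300))]))
s=robot.observe(); print(s["time"],s["contact_force"],s["tool_pos"])
```

```text
6.25 [  1.498736     0.83709128 -10.86566584] [0.52508869 0.10149541 0.13090023]
```

View pics/m.png

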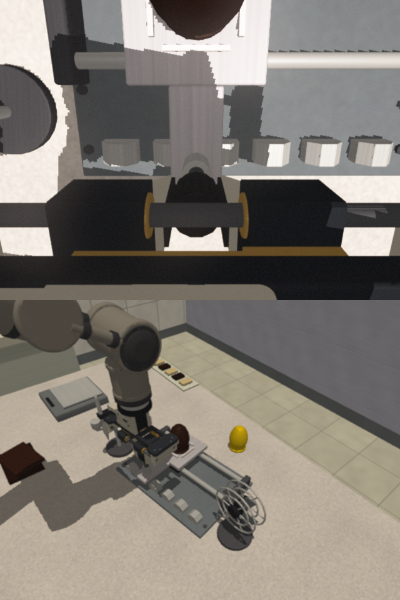

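The carriage has moved one notch towards the airbrush, and the egg is upright in its cradle at about (180,435) in the lower half. Next I lower the knob most of the way and let it go.

>>> step_arm:
  motion:
    - [[0,0,0.08],0]
    - [[0,0,0.16],0]
    - [[0,0,0.24],0]
    - [[0,0,0.32],0]
    - [[0,0,0.36],0]
    - [[0,0,0.36],0]
    - [[0,0,0.36],0]

```text
time: 7.12
tool_pos: [0.5252, 0.1015, 0.1095]
tool_rot: [3.142, -0.0, 0.166]
contact_force: [-0.6, 1.3, -7.1]
opening: 0.0272
grip_force: 40.0
```

>>> step_arm:
  motion:
    - [[0,0,0],0]
    - [[0,0,0],0]
    - [[0,0,0],0]
    - [[0,0,0],0]
    - [[0,0,0],0]
    - [[0,0,0],0]
    - [[0,0,0],0]
    - [[0,0,0],0]
  hand: 0

```text
time: 8.12
tool_pos: [0.5252, 0.1015, 0.1093]
tool_rot: [3.142, -0.0, 0.166]
contact_force: [0.2, 0.4, -0.1]
opening: 0.0916
grip_force: 0.0
```

>>> step_arm:
  motion:
    - [[0,0,-0.2],0]
    - [[0,0,-0.5],0]
    - [[0,0,-0.9],0]
    - [[0,0,-1.3],0]
    - [[0,0,-1.48],0]
    - [[0,0,-1.48],0]
    - [[0,0,-1.48],0]

```text
time: 9.0
tool_pos: [0.5247, 0.1015, 0.1973]
tool_rot: [-3.141, 0.002, 0.166]
contact_force: [-0.1, -0.5, -0.4]
opening: 0.0918
grip_force: 0.0
```

Run:
```python
from h import *
im,K,p,r,c=cam("wrist"); im2=cam("scene")[0]; save("f.png",np.vstack([cv2.resize(im,(400,300)),im2[130:430,150:550]]))
s=robot.observe(); print(s["time"],s["contact_force"],s["tool_pos"])
for z in(.124,.148):
    q=np.array([.5335-.0083,.0522+.0493,z])-p; q=r.T@q*[1,-1,-1]; q=K@q; print(z,q/q[2])
m=(im.max(2)<45).astype(np.uint8); m[:,:270]=0;m[:,360:]=0;m[:200]=0;m[300:]=0
m=cv2.morphologyEx(m,cv2.MORPH_OPEN,np.ones((9,9)))
cs,_=cv2.findContours(m,0,2); cc=max(cs,key=cv2.contourArea); print(cv2.boundingRect(cc))
```

```text
9.1 [0.04518034 1.00342757 0.31038498] [0.52470034 0.10146219 0.1972028 ]
0.124 [312.37892156 258.33712449   1.        ]
0.148 [312.25271298 273.60714693   1.        ]
(289, 224, 44, 57)
```

View pics/f.png

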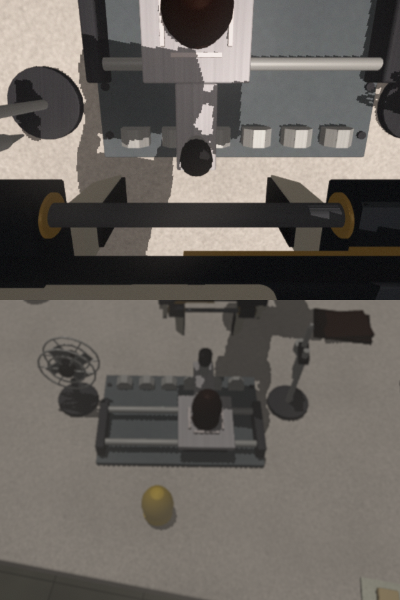

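The knob disc now spans rows 224–281. That fits a knob fully down (centre expected at row 258, against 274 if raised). The carriage is one notch nearer the airbrush, and the egg is standing in its cradle.

```bash
python3 -c "
from cell import robot
print(robot.hand_in())"
```

```text
the job is handed in; nothing more can be done
None
```

The carriage is one notch nearer the airbrush with the pin down, and the egg is standing in its cradle; I handed the job in at about 9 s, with the gripper clear of everything.

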